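# Run the mixer-grinder on its guarded hold-to-run lever

## Robot

A 6-joint arm with a two-finger parallel gripper is mounted at the origin on the work surface. World frame = base frame: x ahead of the robot, y to its left, z up, the work surface at z = 0. Lengths are in m, angles in rad, forces in N, time in s.
With the tool pointing down it reaches from about 0.375 to 0.9 m from the base axis. Payload 3.1 kg.
Tool frame: the origin (TCP) lies between the finger pads; the fingertips stand 14 mm ahead of it and the grasp point (between the pads) lies 5 mm behind it (robot.finger_overhang is the distance from the TCP to the fingertips, in m); z points along the fingers, y is the line along which they close (so a half turn about z gives the same grasp; the last joint's range is limited). The gripper opens to 87 mm and grips with 3 to 60 N. Pads are 19 mm wide; open, the fingers measure 117 mm over their backs; the gripper's body (75 mm by 190 mm) begins 51 mm behind the grasp point.
Start: joints at [1.087, 0.527, 1.433, -0, 1.181, -0.178], TCP at [0.188, 0.596, 0.237] pointing down, gripper open.
Joint ranges: [-3.08, 3.08], [-0.75, 2.2], [0.22, 2.44], [-1.43, 4.57], [0, 2.65], [-2.85, 2.85]. Speed limits (rad/s): [2.79, 2.79, 3.14, 3.14, 3.14, 3.14].

## Interface

Orientations are given as a unit quaternion [x, y, z, w].
In Python, from rig import monitor, cams, workorder, robot gives the robot as it stands.
- The arm moves only by the tool send_rows, never from a script. Its argument "moves" is one flat list of numbers, 7 for each row, row after row: the opening, from 0 (shut) to 1 (fully open), then the shift along the world's x, y, z in cm, then the turn, a rotation vector about the world's x, y, z in rad. A call has 1 to 5 rows; each row is the pose to reach, as a shift and turn from the pose commanded when the call began; what a row does not reach only later rows make up. A row lasts 1/12 s, in which the tool goes at most 41.7 mm and 7.16 degrees, less where a joint would pass 70% of its speed; a pose out of reach is approached as far as the arm can. A call with a gripper value outside its range is refused whole. The fingers move at their own pace and stop on an object; "grip_force" is the grip in N (left out, the last holds). Time passes only in rows, so rows that repeat a pose let the fingers close. It gives the time, the measured TCP pose, the force, the opening and the grip force at its end, in the units of the state.
- monitor.get_obs(): the state, without advancing time (a new reading comes with each control period).
- cams.camera(name): name is "side" or "top" or "wrist"; returns a dict with "pixels" (480x640x3 uint8, blue, green, red), "range_z" (480x640 float32, m along the optical axis (not along the pixel's ray), 0 where there is no reading), "fovy" (degrees; the focal length in pixels is half the picture's height over the tangent of half this angle, whatever the lens; pixels are square), "cx", "cy" (the principal point, pixels), "rvec" (rotation vector, rad) and "tvec" (3), from world to camera coordinates, as OpenCV has them; the wrist camera has in their place "hand_eye" (4x4, takes a point from camera to tool coordinates, whose origin is the TCP and whose axes are the flange's). Camera axes: x right, y down, z forward; pixel columns grow to the right and rows downward; lengths in m; the calibration is good to about 2 mm. A picture is of the moment at which its call begins: read the wrist's pose just before it.
- workorder.hand_in(): hands the job in; it is judged then, once.
The state is a dict: "time": time; "q": joint angles; "joint_velocities": joint speeds; "joint_torque": joint torques, N m; "position": TCP position; "tool_rot": TCP orientation; "ft_force": force on the tool from outside, world axes, zero at the start; "moment": the same for the moment, N m; "grip_width": finger opening in m; "grip_force": force on a finger pad.
Only numpy, scipy, OpenCV 4.12 (cv2) and the standard library are available. Lean on these libraries where they do the work, as an engineer would, in place of code of your own. Each camera call takes 0.05 s, during which the arm holds its last target. There are 200 camera calls.

## Task

Start the mixer-grinder: press the round key all the way down and let it up, then do the same with the long bar key, one key at a time, leaving the small square stop key unpressed. Then flip the safety catch over to its open side, pull the lever it guards all the way towards the front of the machine, and finish while still holding the lever there in the gripper's fingers. Leave the cup, green jar, spice bottle and grater standing where they are.

Things in the scene. Friction and masses are not known exactly. Their poses are not given: they have to be found in the camera images.
- mixer: White mixer-grinder fixed on the counter, base 240 (x) x 370 (y) mm, deck 85 mm up; origin under its centre, z up, front to its -x (the robot, +-0.3 rad). A steel jar (radius 60, top 247 mm up) stands on its left at y = +118 mm, jar handle to +x; the controls are on its right (y < 15 mm). Keys in a row at x = -70, y = -135, -75, -15 mm; which key is where varies.
- round_key_top (a point): Centre of the top of the round key (disc 34 mm across), 103.5 mm above the counter. All keys are black, stand 18 mm above the deck in bare aluminium bezels 56 x 46 mm, 5 mm high, 60 mm apart.
- round_key (a joint): Travel of the round key in m, 0 up, 0.006 fully down; a spring returns it when let go, about 1.5 N at the start and 5 N fully down.
- bar_key_top (a point): Centre of the top of the long bar key (48 mm along the machine's x, 16 mm along its y), same height.
- bar_key (a joint): Travel of the bar key in m, as for the round key, same spring.
- square_key_top (a point): Centre of the top of the small square key (20 x 20 mm), the stop key, same height. Not to be pressed.
- square_key (a joint): Travel of the square key in m, as for the round key.
- catch_top (a point): Top edge, middle, of the safety catch: a steel tab, upright when closed, 18 (machine x) x 8 (y) mm, top 159 mm above the counter, at machine x = 24, y = -94 mm, just in front and right of the lever's foot. Its hinge lies along machine x at its foot, 66 mm below this point. A nose 17 to 27 mm above the hinge reaches 34 mm to +y across the lever's path.
- catch (a joint): Angle of the catch in rad: 0 closed (upright), grows as the tab tips to the machine's right (-y), 1.45 fully open, lying to the right. A light push on the tab's top to -y (under 1 N) flips it; tipped past about 0.5 it falls open by its own weight and stays, before that it falls back.
- lever_grip (a point): Grip point: middle of the lever's round black crossbar (16 mm thick, along machine y). The lever is an L: an 85 mm steel stem, 12 mm thick, on a hinge along y at machine x = 30, y = -70, 93 mm above the counter; from its top the bar runs 60 mm to +y, this point 34 mm from the stem. At rest the stem leans 0.5 rad to the back (+x), this point 168 mm up at machine x = 71 mm.
- lever (a joint): Angle of the lever in rad: 0 at rest, grows as its top is pulled to the machine's front (-x) about its hinge, 0.70 at the stop (stem then leaning 0.2 rad to the front). A spring returns it when let go: about 2 N at the crossbar at rest, 7 N at the stop. While the catch is closed it stops at about 0.15.
- green_jar: Green plastic jar, 68 mm wide, 100 mm tall, origin under its centre. Bystander beside the mixer, as are the next three.
- cup: White ceramic cup, 74 mm wide, 80 mm tall, origin under its centre.
- spice: Amber glass spice bottle with a white flip lid, 44 mm wide, 108 mm tall, origin under its centre.
- grater: Small steel box grater, 50 x 60 mm, 134 mm tall with its handle, origin under its centre.

How it is judged:
By the outcome, as a careful person would: the job done as asked, in the order asked, and still so for the second after the job is handed in, while the arm keeps its last pose, push and grip.
It also fails if it takes over 54 s, if anything falls off the work surface, if the arm or the gripper's body presses on something with over 40 N, if the wrist force passes 120 N, or if a joint passes its speed limit or range.

## Working session

There is one attempt and no reset: what is moved stays moved. The work goes in short steps, Python scripts to look and compute and a tool call to move; the robot and the scene stay as the last step left them, time stands still between calls to the robot, and variables do not carry over. Pictures are saved under pics/ and viewed, at most 10 in all, crops included, and the job is handed in when it is done.

Besides the shell and the picture viewer there is one more tool, called by a JSON object that holds its "op" and its "data". send_rows: Moves the arm, as the interface text tells. Its arguments: {"type":"object","properties":{"moves":{"type":"array","items":{"type":"number"}},"grip_force":{"type":"number"}},"required":["moves"]}

```bash
mkdir -p pics; ls
cat > h.py <<'E'
import numpy as np, cv2
from rig import monitor, cams, workorder, robot
from scipy.spatial.transform import Rotation as R
def cloud(name):
    o=monitor.get_obs() if name=="wrist" else None
    c=cams.camera(name); z=c["range_z"]; f=240/np.tan(np.radians(c["fovy"])/2)
    v,u=np.mgrid[0:480,0:640]
    P=np.stack([(u-c["cx"])/f*z,(v-c["cy"])/f*z,z],-1)
    if name=="wrist":
        H=np.array(c["hand_eye"]); P=P@H[:3,:3].T+H[:3,3]
        P=P@R.from_quat(o["tool_rot"]).as_matrix().T+np.array(o["position"])
    else:
        M=cv2.Rodrigues(np.array(c["rvec"],float))[0]; P=(P-np.array(c["tvec"]).ravel())@M
    P[z==0]=np.nan
    return c["pixels"],P
E
python3 - <<'E'
from h import *
print(monitor.get_obs())
for n in["top","side"]:
    p,P=cloud(n); cv2.imwrite(f"pics/{n}0.png",p); np.save(n+"0.npy",P)
E
```

```text
pics
{'time': 0.0, 'q': array([ 1.08651743e+00,  5.28461540e-01,  1.43391977e+00, -1.30634597e-06,
        1.18137667e+00, -1.78509123e-01]), 'joint_velocities': array([-0.00106348, -0.00014409,  0.00050597, -0.00123782, -0.00175534,
        0.00191945]), 'joint_torque': array([-2.78651743e-03, -4.40046465e+01, -1.76594138e+01,  6.31056377e-02,
        5.84048009e-02, -1.71260003e-04]), 'position': array([0.18778503, 0.59538044, 0.23556888]), 'tool_rot': array([ 1.52289666e-01,  9.88335310e-01, -1.02395223e-03, -3.51685976e-04]), 'ft_force': array([-0.44348402, -0.14438846, -0.00199255]), 'moment': array([-0.00137519,  0.05135085, -0.04978364]), 'grip_force': 0.0, 'grip_width': 0.0869120763356911}
```

View pics/top0.png

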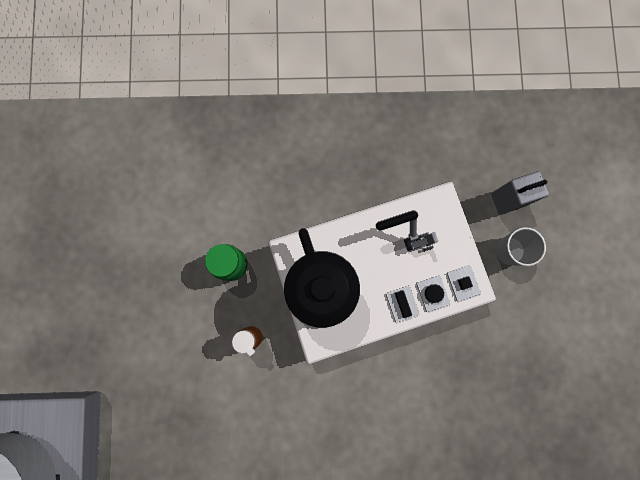

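View pics/side0.png

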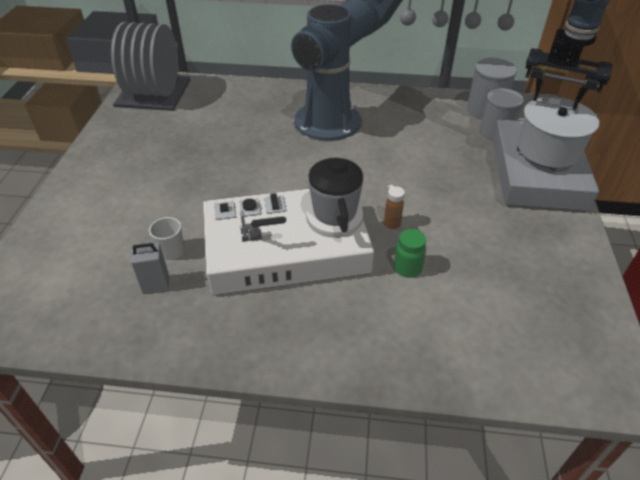

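The top view shows the bar key at (402,304), round key at (433,293), square key at (463,283), lever bar about (397,220), catch about (428,241) and jar at (321,289). Next I fit the mixer pose from the deck.

Run:
```python
from h import *
P=np.load("top0.npy"); p=cv2.imread("pics/top0.png")
m=(abs(P[...,2]-.085)<.006)
m[:150]=0;m[380:]=0;m[:,:255]=0;m[:,510:]=0
m=cv2.morphologyEx(m.astype(np.uint8),cv2.MORPH_OPEN,np.ones((3,3)))>0
q=P[m]; print(len(q),np.median(q[:,2]))
r=cv2.minAreaRect((q[:,:2]*1000).astype(np.float32)); print(r, cv2.boxPoints(r))
for n,(u,v) in dict(bar=(402,304),round=(433,293),sq=(463,283),lev=(397,220),jar=(321,289)).items(): print(n,np.nanmedian(P[v-2:v+3,u-2:u+3].reshape(-1,3),0))
c=np.array(r[0])/1000; box=cv2.boxPoints(r)/1000
# yaw: long side ~ +y
w,h=r[1];a=np.radians(r[2]); 
d=np.array([np.cos(a),np.sin(a)]) if w>h else np.array([-np.sin(a),np.cos(a)])
if d[1]<0:d=-d
yaw=np.arctan2(-d[0],d[1]); print("c",c,"yaw",yaw)
np.save("pose.npy",[*c,yaw])
Rm=np.array([[np.cos(yaw),-np.sin(yaw)],[np.sin(yaw),np.cos(yaw)]])
for n,xy in dict(bar=(-70,-15),round=(-70,-75),sq=(-70,-135),catch=(24,-94),lev=(71,-36),levstop=(13,-36),jar=(0,118)).items(): print(n,c+Rm@np.array(xy)/1000)
```

```text
17338 0.08625957505192156
((577.3203125, -87.01632690429688), (240.2850799560547, 464.40521240234375), 16.859390258789062) [[ 394.99728   100.361855]
 [ 529.68585  -344.08292 ]
 [ 759.6433   -274.3945  ]
 [ 624.9548    170.05026 ]]
bar [ 0.50016067 -0.07378177  0.10512278]
round [ 0.51834883 -0.13055901  0.10485601]
sq [ 0.53497093 -0.18649052  0.10498518]
lev [ 0.64162148 -0.05913007  0.17645543]
jar [0.52760584 0.07234031 0.24839262]
c [ 0.57732031 -0.08701633] yaw 0.294251869894528
bar [ 0.51467931 -0.12167329]
round [ 0.53208075 -0.17909446]
sq [ 0.54948219 -0.23651562]
catch [ 0.62755103 -0.17001557]
lev [ 0.65570955 -0.10087732]
levstop [ 0.60020243 -0.11769871]
jar [0.54309749 0.02591196]
```

Run:
```python
from h import *
P=np.load("top0.npy"); p=cv2.imread("pics/top0.png")
m=(abs(P[...,2]-.085)<.006)
m[:150]=0;m[380:]=0;m[:,:255]=0;m[:,510:]=0
m=cv2.morphologyEx(m.astype(np.uint8),cv2.MORPH_OPEN,np.ones((7,7)))
n,l,s,_=cv2.connectedComponentsWithStats(m); m=l==1+np.argmax(s[1:,4])
r=cv2.minAreaRect((P[m][:,:2]*1000).astype(np.float32)); print(r)
# key centroids: dark at z~0.1035
g=p.max(2)
k=((g<60)&(abs(P[...,2]-.1045)<.006)).astype(np.uint8)
n,l,s,_=cv2.connectedComponentsWithStats(k)
for i in range(1,n):
    if s[i,4]>60: print("key",s[i],(lambda a:(a.min(0)+a.max(0))/2)(P[l==i]),P[l==i].mean(0))
c=np.array(r[0])/1000
w,h=r[1];a=np.radians(r[2]); 
d=np.array([np.cos(a),np.sin(a)]) if w>h else np.array([-np.sin(a),np.cos(a)])
if d[1]<0:d=-d
yaw=np.arctan2(-d[0],d[1]); print("c",c,"yaw",yaw)
np.save("pose.npy",[*c,yaw])
Rm=np.array([[np.cos(yaw),-np.sin(yaw)],[np.sin(yaw),np.cos(yaw)]])
for n,xy in dict(bar=(-70,-15),round=(-70,-75),sq=(-70,-135),catch=(24,-94),lev=(71,-36),levstop=(13,-36),jar=(0,118)).items(): print(n,c+Rm@np.array(xy)/1000)
```

```text
((563.5862426757812, -42.04969787597656), (240.26422119140625, 370.3087158203125), 16.929473876953125)
key [509 181  12  25  73] [ 0.69898617 -0.29336732  0.10455225] [ 0.69841471 -0.29226656  0.10432951]
key [405 235  16  16  62] [ 0.61152879 -0.09947238  0.10429108] [ 0.61203324 -0.09394069  0.10450604]
key [459 277  13  13 115] [ 0.53488121 -0.19002484  0.10410299] [ 0.53533952 -0.19000184  0.10463276]
key [425 285  19  18 266] [ 0.5175321  -0.13275934  0.10401942] [ 0.51803865 -0.13238648  0.10484884]
key [395 291  17  27 231] [ 0.50019018 -0.07588129  0.10377512] [ 0.50057199 -0.07574337  0.10445093]
c [ 0.56358624 -0.0420497 ] yaw 0.2954750597832014
bar [ 0.50098768 -0.07678326]
round [ 0.51845935 -0.1341831 ]
sq [ 0.53593101 -0.19158293]
catch [ 0.61391845 -0.12498744]
lev [ 0.64199238 -0.0558148 ]
levstop [ 0.58650587 -0.07270407]
jar [0.52922531 0.07083664]
```

{"op": "send_rows", "data": {"moves": [0,1,-2,3.3,0,0,-0.05,0,3,-6,5,0,0,-0.1,0,5,-10,6.5,0,0,-0.15,0,6.6,-14,8,0,0,-0.2,0,8.3,-18.2,8,0,0,-0.243]}}

```text
time: 0.52
position: [0.2652, 0.4306, 0.3167]
tool_rot: [0.272, 0.962, 0.002, 0.001]
ft_force: [0.4, 1.0, 1.1]
grip_width: 0.0614
grip_force: 0.0
```

{"op": "send_rows", "data": {"moves": [0,1.6,-3.6,0.4,0,0,-0.05,0,3.3,-7.3,0.8,0,0,-0.1,0,5,-11,1.2,0,0,-0.15,0,6.6,-14.6,1.6,0,0,-0.2,0,8.3,-18.2,2,0,0,-0.243]}}

```text
time: 0.93
position: [0.3469, 0.2473, 0.335]
tool_rot: [0.387, 0.922, -0.0, -0.0]
ft_force: [2.0, 0.3, 0.0]
grip_width: 0.0283
grip_force: 0.0
```

{"op": "send_rows", "data": {"moves": [0,1.6,-3.6,0,0,0,-0.05,0,3.3,-7.3,0,0,0,-0.1,0,5,-11,0,0,0,-0.15,0,6.6,-14.6,0,0,0,-0.2,0,8.3,-18.2,0,0,0,-0.243]}}

```text
time: 1.35
position: [0.43, 0.0653, 0.3348]
tool_rot: [0.496, 0.868, -0.0, -0.0]
ft_force: [1.2, 0.8, 1.3]
grip_width: 0.0017
grip_force: 0.0
```

{"op": "send_rows", "data": {"moves": [0,1.6,-3.6,0,0,0,-0.05,0,3.3,-7.3,0,0,0,-0.1,0,5,-11,0,0,0,-0.15,0,6.6,-14.6,0,0,0,-0.2,0,8.1,-18.2,0,0,0,-0.243]}}

```text
time: 1.77
position: [0.5114, -0.1168, 0.3346]
tool_rot: [0.598, 0.802, 0.0, -0.0]
ft_force: [0.4, 0.1, 0.9]
grip_width: 0.0003
grip_force: 0.0
```

```bash
cat >> h.py <<'E'
POSE=np.load("pose.npy"); POSE[:2]+=[-.0008,.0012]
def W(x,y,z):
    a=POSE[2]; return np.array([POSE[0]+np.cos(a)*x/1e3-np.sin(a)*y/1e3,POSE[1]+np.sin(a)*x/1e3+np.cos(a)*y/1e3,z/1e3])
def rel(x,y,z):
    "cm and turn from measured TCP to machine point (mm), tool down, tool y along machine x"
    o=monitor.get_obs(); a=POSE[2]
    X=np.array([np.cos(a),np.sin(a),0]);Rt=None
    for s in(1,-1):
        yy=s*X; zz=np.array([0,0,-1.]); M=np.stack([np.cross(yy,zz),yy,zz],1)
        t=(R.from_matrix(M)*R.from_quat(o["tool_rot"]).inv()).as_rotvec()
        if Rt is None or np.linalg.norm(t)<np.linalg.norm(Rt):Rt=t
    print("t",round(o["time"],2),"d cm",np.round((W(x,y,z)-o["position"])*100,2),"turn",np.round(Rt,3),"F",np.round(o["ft_force"],1),"w",round(o["grip_width"],3))
E
python3 - <<'E'
from h import *
rel(-74,-75,130)
p,P=cloud("wrist"); cv2.imwrite("pics/w1.png",p)
E
```

```text
t 1.77 d cm [  0.25  -1.73 -20.46] turn [-0.001 -0.001  0.005] F [0.4 0.1 0.9] w 0.0
```

{"op": "send_rows", "data": {"moves": [0,0,0,-4,0,0,0,0,0,0,-8,0,0,0,0,0,0,-12,0,0,0,0,0,0,-12,0,0,0,0,0,0,-12,0,0,0]}}

```text
time: 2.23
position: [0.5096, -0.1141, 0.2134]
tool_rot: [0.596, 0.803, -0.001, -0.003]
ft_force: [0.6, 0.8, 0.1]
grip_width: 0.0007
grip_force: 0.0
```

Run:
```python
from h import *
rel(-74,-75,130)
p,P=cloud("wrist"); cv2.imwrite("pics/w2.png",p)
print(P[::80,::80,:].shape)
g=p.max(2); k=((g<60)&(abs(P[...,2]-.1045)<.006)).astype(np.uint8)
n,l,s,_=cv2.connectedComponentsWithStats(k)
for i in range(1,n):
    if s[i,4]>300: print("key",s[i],P[l==i].mean(0))
for n,x in dict(bar=(-70,-15),round=(-70,-75),sq=(-70,-135)).items(): print(n,W(*x,103))
```

```text
t 2.23 d cm [ 0.42 -2.01 -8.34] turn [-0.003 -0.006  0.002] F [0.6 0.8 0.1] w 0.001
(6, 8, 3)
bar [ 0.50018768 -0.07558326  0.103     ]
round [ 0.51765935 -0.1329831   0.103     ]
sq [ 0.53513101 -0.19038293  0.103     ]
```

View pics/w2.png

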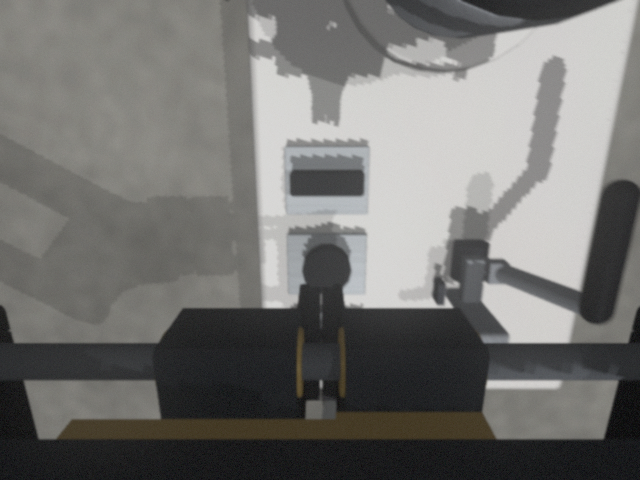

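The wrist view shows the bar key at (327,182), round key at (325,267), catch near (470,265), and lever crossbar at (610,250). This matches the fit. I move over the round key.

{"op": "send_rows", "data": {"moves": [0,0.2,-1,-2,0,0,0,0,0.4,-2,-5,0,0,0,0,0.4,-2,-8,0,0,0,0,0.4,-2,-8.3,0,0,0,0,0.4,-2,-8.3,0,0,0]}}

```text
time: 2.7
position: [0.5157, -0.1349, 0.133]
tool_rot: [0.596, 0.803, 0.0, 0.0]
ft_force: [0.0, 1.1, 0.7]
grip_width: 0.0003
grip_force: 0.0
```

Run:
```python
from h import *
rel(-72,-75,117.5)
p,P=cloud("wrist")
for v in(175,182,188): print(P[v,320:336:7].round(4).tolist())
```

```text
t 2.7 d cm [ 0.01  0.14 -1.55] turn [0.    0.    0.002] F [0.  1.1 0.7] w 0.0
[[0.4996, -0.0813, 0.1039], [0.5025, -0.0804, 0.1044], [0.5054, -0.0795, 0.1045]]
[[0.5011, -0.0864, 0.0905], [0.5043, -0.0854, 0.0906], [0.5073, -0.0843, 0.0916]]
[[0.5019, -0.0891, 0.091], [0.5051, -0.0883, 0.09], [0.5083, -0.0872, 0.0907]]
```

{"op": "send_rows", "data": {"moves": [0,0,0.1,-0.8,0,0,0,0,0,0.1,-1.5,0,0,0,0,0,0.1,-1.8,0,0,0,0,0,0.1,-2.1,0,0,0,0,0,0.1,-2.1,0,0,0]}}

```text
time: 3.17
position: [0.5162, -0.1341, 0.112]
tool_rot: [0.596, 0.803, 0.0, 0.001]
ft_force: [1.5, 0.1, 5.1]
grip_width: 0.0006
grip_force: 2.4
```

{"op": "send_rows", "data": {"moves": [0,0,0,0,0,0,0]}}

```text
time: 3.25
position: [0.5162, -0.1341, 0.1119]
tool_rot: [0.596, 0.803, 0.0, 0.001]
ft_force: [1.0, 0.9, 5.4]
grip_width: 0.0002
grip_force: 2.5
```

Go 2 mm deeper until it bottoms.

{"op": "send_rows", "data": {"moves": [0,0,0,-0.1,0,0,0,0,0,0,-0.2,0,0,0,0,0,0,-0.2,0,0,0]}}

```text
time: 3.5
position: [0.5163, -0.134, 0.1117]
tool_rot: [0.596, 0.803, 0.0, 0.002]
ft_force: [-1.4, 2.0, 16.9]
grip_width: 0.0005
grip_force: 8.8
```

Bottomed at 17 N. I release it and go over the bar key.

{"op": "send_rows", "data": {"moves": [0,0,0,1,0,0,0,0,0,0,3.3,0,0,0,0,-0.9,2.9,3.3,0,0,0,0,-1.75,5.75,3.3,0,0,0,0,-1.75,5.75,2.4,0,0,0]}}

```text
time: 3.92
position: [0.4948, -0.0722, 0.134]
tool_rot: [0.595, 0.804, 0.0, -0.002]
ft_force: [-0.1, 0.5, -0.5]
grip_width: 0.0006
grip_force: 0.0
```

{"op": "send_rows", "data": {"moves": [0,0,0,0,0,0,0,0,0,0,0,0,0,0]}}

```text
time: 4.08
position: [0.4977, -0.0765, 0.1327]
tool_rot: [0.596, 0.803, -0.0, -0.0]
ft_force: [0.4, 0.5, 0.2]
grip_width: 0.0005
grip_force: 0.0
```

Run:
```python
from h import *
rel(-72,-15,117.5)
```

```text
t 4.08 d cm [ 0.06  0.03 -1.52] turn [ 0.    -0.001  0.002] F [0.4 0.5 0.2] w 0.001
```

{"op": "send_rows", "data": {"moves": [0,0,0,-0.8,0,0,0,0,0,0,-1.5,0,0,0,0,0,0,-1.9,0,0,0,0,0,0,-2.2,0,0,0,0,0,0,-2.3,0,0,0]}}

```text
time: 4.5
position: [0.4984, -0.0774, 0.1115]
tool_rot: [0.596, 0.803, -0.0, 0.001]
ft_force: [-3.3, 0.7, 24.5]
grip_width: 0.0004
grip_force: 12.3
```

{"op": "send_rows", "data": {"moves": [0,0,0,0,0,0,0]}}

```text
time: 4.58
position: [0.4984, -0.0774, 0.1117]
tool_rot: [0.596, 0.803, -0.0, 0.001]
ft_force: [-1.3, 0.1, 16.1]
grip_width: 0.0004
grip_force: 8.2
```

Both keys are pressed. I lift and go above the +y side of the catch.

{"op": "send_rows", "data": {"moves": [0,0,0,3,0,0,0,0,0,0,7,0,0,0,0,0,0,9,0,0,0,0,3.4,-0.9,9.5,0,0,0,0,6.8,-1.8,9.5,0,0,0]}}

```text
time: 5.0
position: [0.5658, -0.0946, 0.2072]
tool_rot: [0.596, 0.803, 0.0, 0.001]
ft_force: [0.7, -0.8, 0.1]
grip_width: 0.0009
grip_force: 0.0
```

{"op": "send_rows", "data": {"moves": [0,3.4,-1,0,0,0,0,0,3.4,-1,0,0,0,0,0,3.4,-1,0,0,0,0]}}

```text
time: 5.25
position: [0.6006, -0.1052, 0.2039]
tool_rot: [0.597, 0.803, -0.0, -0.0]
ft_force: [-0.3, -0.4, 0.4]
grip_width: 0.0006
grip_force: 0.0
```

Run:
```python
from h import *
rel(16,-70,156)
p,P=cloud("wrist"); cv2.imwrite("pics/w3.png",p)
p,P=cloud("top"); a=POSE[2]
d=P-np.array([POSE[0],POSE[1],0]); x=d[...,0]*np.cos(a)+d[...,1]*np.sin(a); y=-d[...,0]*np.sin(a)+d[...,1]*np.cos(a)
P=np.load("top0.npy"); d=P-np.array([POSE[0],POSE[1],0]); x=(d[...,0]*np.cos(a)+d[...,1]*np.sin(a))*1e3; y=(-d[...,0]*np.sin(a)+d[...,1]*np.cos(a))*1e3
for nm,m in dict(catch=(abs(x-24)<25)&(abs(y+94)<22)&(P[...,2]>.15)&(P[...,2]<.165),bar=(abs(x-71)<20)&(y>-60)&(y<-12)&(P[...,2]>.15)).items():
    print(nm,m.sum(),[np.percentile(q[m],[0,50,100]).round(1) for q in(x,y,P[...,2]*1e3)])
```

```text
t 5.25 d cm [-0.21  0.21 -4.79] turn [-0.    -0.001  0.003] F [-0.3 -0.4  0.4] w 0.001
catch 62 [array([15.3, 24.1, 33.2]), array([-99.4, -93.5, -90.5]), array([150. , 159.4, 163.5])]
bar 265 [array([63.1, 70.1, 78.8]), array([-59.7, -35.8, -12. ]), array([167.7, 175.6, 179.4])]
```

View pics/w3.png

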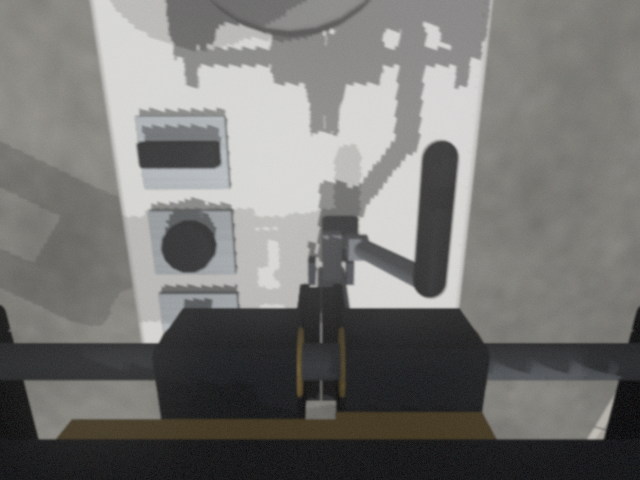

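The wrist view confirms the catch around (335,240), still upright, the lever bar at (437,220), and both pressed keys up again. I descend beside the catch.

{"op": "send_rows", "data": {"moves": [0,-0.2,0.2,0,0,0,0,0,-0.2,0.2,-2,0,0,0,0,-0.2,0.2,-4.8,0,0,0,0,-0.2,0.2,-4.8,0,0,0]}}

```text
time: 5.68
position: [0.5929, -0.1006, 0.1528]
tool_rot: [0.596, 0.803, -0.002, -0.005]
ft_force: [-1.7, 0.1, -0.4]
grip_width: 0.0006
grip_force: 0.0
```

{"op": "send_rows", "data": {"moves": [0,0.3,-1,0,0,0,0,0,0.6,-2,0,0,0,0,0,0.9,-3,0,0,0,0,0,1.2,-4,0,0,0,0,0,1.5,-5,0,0,0,0]}}

```text
time: 6.1
position: [0.6137, -0.1543, 0.1583]
tool_rot: [0.597, 0.803, 0.0, 0.001]
ft_force: [0.1, 0.0, -0.4]
grip_width: 0.0007
grip_force: 0.0
```

{"op": "send_rows", "data": {"moves": [0,0.3,-1,0,0,0,0,0,0.6,-1.9,0,0,0,0,0,0.6,-1.9,0,0,0,0,0,0.6,-1.9,3,0,0,0,0,0.6,-1.9,6.5,0,0,0]}}

```text
time: 6.52
position: [0.6163, -0.1706, 0.2192]
tool_rot: [0.597, 0.803, -0.001, -0.004]
ft_force: [1.8, -0.9, 0.0]
grip_width: 0.0004
grip_force: 0.0
```

{"op": "send_rows", "data": {"moves": [1,0,0,0,0,0,0,1,0,0,0,0,0,0]}}

```text
time: 6.68
position: [0.62, -0.1718, 0.2246]
tool_rot: [0.596, 0.803, 0.001, 0.003]
ft_force: [-0.5, 0.1, -0.2]
grip_width: 0.0076
grip_force: 0.0
```

Run:
```python
from h import *
rel(71,-36,220); rel(71,-36,162)
p,P=cloud("wrist"); cv2.imwrite("pics/w4.png",p)
p,P=cloud("side"); cv2.imwrite("pics/s4.png",cv2.resize(p[150:320,120:400],None,fx=2.5,fy=2.5))
```

```text
t 6.68 d cm [ 2.12 11.72 -0.46] turn [0.002 0.005 0.002] F [-0.5  0.1 -0.2] w 0.008
t 6.68 d cm [ 2.12 11.72 -6.26] turn [0.002 0.005 0.002] F [-0.5  0.1 -0.2] w 0.008
```

View pics/s4.png

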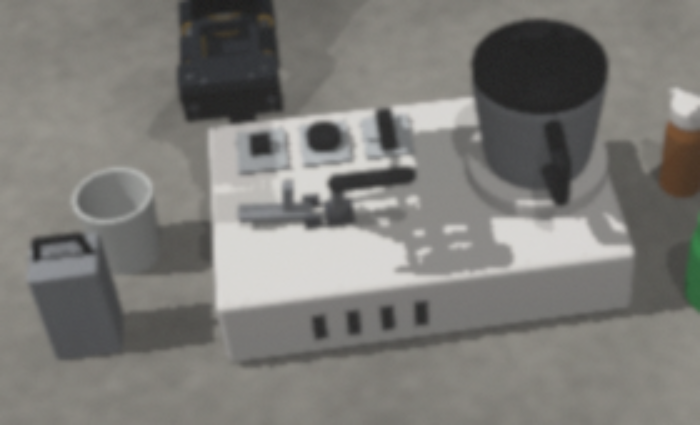

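The side crop shows the catch lying open at about (265,213) with its nose up at (288,190), and the lever at rest at (372,180). I move over the crossbar with the fingers open.

{"op": "send_rows", "data": {"moves": [1,0.7,3.9,0,0,0,0,1,1.4,7.8,0,0,0,0,1,2.1,11.7,0,0,0,0,1,2.1,11.7,0,0,0,0,1,2.1,11.7,0,0,0,0]}}

```text
time: 7.2
position: [0.6386, -0.0515, 0.2201]
tool_rot: [0.595, 0.804, -0.001, -0.002]
ft_force: [0.1, -0.9, -0.7]
grip_width: 0.0473
grip_force: 0.0
```

{"op": "send_rows", "data": {"moves": [1,0,0,0,0,0,0,1,0,0,0,0,0,0,1,0,0,0,0,0,0]}}

```text
time: 7.45
position: [0.6393, -0.0557, 0.2214]
tool_rot: [0.597, 0.802, -0.0, -0.0]
ft_force: [-0.3, -0.5, -0.1]
grip_width: 0.0674
grip_force: 0.0
```

Run:
```python
from h import *
rel(71,-36,162)
```

```text
t 7.45 d cm [ 0.19  0.11 -5.94] turn [-0.    -0.001  0.004] F [-0.3 -0.5 -0.1] w 0.067
```

{"op": "send_rows", "data": {"moves": [0.8,0.2,0.1,0,0,0,0,0.8,0.2,0.1,-2,0,0,0,0.8,0.2,0.1,-4,0,0,0,0.8,0.2,0.1,-5.9,0,0,0,0.8,0.2,0.1,-5.9,0,0,0]}}

```text
time: 7.87
position: [0.6389, -0.0537, 0.1591]
tool_rot: [0.597, 0.802, -0.002, -0.004]
ft_force: [-0.2, -0.1, -1.1]
grip_width: 0.0696
grip_force: 0.0
```

{"op": "send_rows", "data": {"moves": [0,0,0,0,0,0,0,0,0,0,0,0,0,0,0,0,0,0,0,0,0,0,0,0,0,0,0,0,0,0,0,0,0,0,0], "grip_force": 25}}

```text
time: 8.28
position: [0.6423, -0.0535, 0.1642]
tool_rot: [0.596, 0.803, 0.0, 0.001]
ft_force: [-0.0, 0.3, -0.5]
grip_width: 0.0438
grip_force: 0.0
```

{"op": "send_rows", "data": {"moves": [0,0,0,0,0,0,0,0,0,0,0,0,0,0,0,0,0,0,0,0,0,0,0,0,0,0,0,0,0,0,0,0,0,0,0]}}

```text
time: 8.7
position: [0.6413, -0.0534, 0.163]
tool_rot: [0.596, 0.803, -0.0, -0.0]
ft_force: [-0.2, -0.6, 0.8]
grip_width: 0.0153
grip_force: 25.0
```

Gripped (15.3 mm, 25 N). I pull along the arc.

{"op": "send_rows", "data": {"moves": [0,-0.5,-0.15,0.27,0,0,0,0,-1.03,-0.31,0.5,0,0,0,0,-1.57,-0.48,0.68,0,0,0,0,-2.12,-0.65,0.84,0,0,0,0,-2.12,-0.65,0.84,0,0,0]}}

```text
time: 9.12
position: [0.6221, -0.0593, 0.1727]
tool_rot: [0.597, 0.802, 0.002, 0.002]
ft_force: [4.2, 4.4, -1.0]
grip_width: 0.0153
grip_force: 25.0
```

{"op": "send_rows", "data": {"moves": [0,-0.56,-0.17,0.1,0,0,0,0,-1.13,-0.34,0.17,0,0,0,0,-1.7,-0.52,0.19,0,0,0,0,-2.27,-0.69,0.19,0,0,0,0,-2.83,-0.86,0.12,0,0,0]}}

```text
time: 9.53
position: [0.5974, -0.0669, 0.1764]
tool_rot: [0.597, 0.802, 0.005, 0.006]
ft_force: [6.6, 7.8, 8.6]
grip_width: 0.0154
grip_force: 25.0
```

{"op": "send_rows", "data": {"moves": [0,-0.56,-0.17,-0.09,0,0,0,0,-0.56,-0.17,-0.09,0,0,0,0,-0.56,-0.17,-0.09,0,0,0]}}

```text
time: 9.78
position: [0.591, -0.069, 0.1753]
tool_rot: [0.597, 0.802, 0.004, 0.005]
ft_force: [6.3, 5.9, 7.4]
grip_width: 0.0153
grip_force: 25.0
```

Run:
```python
from h import *
rel(13.1,-36,171.3)
```

```text
t 9.78 d cm [-0.52 -0.25 -0.4 ] turn [-0.002  0.013  0.004] F [6.3 5.9 7.4] w 0.015
```

{"op": "send_rows", "data": {"moves": [0,-0.25,-0.1,-0.1,0,0,0,0,-0.5,-0.2,-0.2,0,0,0,0,-0.7,-0.25,-0.2,0,0,0,0,-0.7,-0.25,-0.2,0,0,0]}}

```text
time: 10.12
position: [0.586, -0.0706, 0.1739]
tool_rot: [0.597, 0.802, 0.007, 0.006]
ft_force: [9.7, 10.1, 7.2]
grip_width: 0.0154
grip_force: 25.0
```

Run:
```python
from h import *
rel(13.1,-36,171.3)
```

```text
t 10.12 d cm [-0.02 -0.09 -0.26] turn [-0.003  0.018  0.005] F [ 9.7 10.1  7.2] w 0.015
```

{"op": "send_rows", "data": {"moves": [0,-0.2,0.05,0,0,0,0,0,-0.45,0,0,0,0,0,0,-0.45,0,0,0,0,0]}}

```text
time: 10.37
position: [0.5859, -0.0707, 0.174]
tool_rot: [0.598, 0.802, 0.009, 0.011]
ft_force: [19.0, 12.4, 1.6]
grip_width: 0.0151
grip_force: 25.0
```

Run:
```python
from h import *
rel(13.1,-36,171.3)
p,P=cloud("side"); a=POSE[2]
d=P-np.array([POSE[0],POSE[1],0]); x=(d[...,0]*np.cos(a)+d[...,1]*np.sin(a))*1e3; y=(-d[...,0]*np.sin(a)+d[...,1]*np.cos(a))*1e3
m=(y>-24)&(y<-11)&(x>-20)&(x<90)&(P[...,2]>.15)&(P[...,2]<.188)
print("bar end",m.sum(),[np.percentile(q[m],[5,50,95]).round(1) for q in(x,y,P[...,2]*1e3)])
cv2.imwrite("pics/s5.png",cv2.resize(p[130:300,150:400],None,fx=3,fy=3))
```

```text
t 10.37 d cm [-0.01 -0.08 -0.27] turn [-0.002  0.028  0.006] F [19.  12.4  1.6] w 0.015
bar end 3 [array([29.3, 29.8, 31.4]), array([-23.6, -23.5, -23.4]), array([160.8, 163.9, 168. ])]
```

View pics/s5.png

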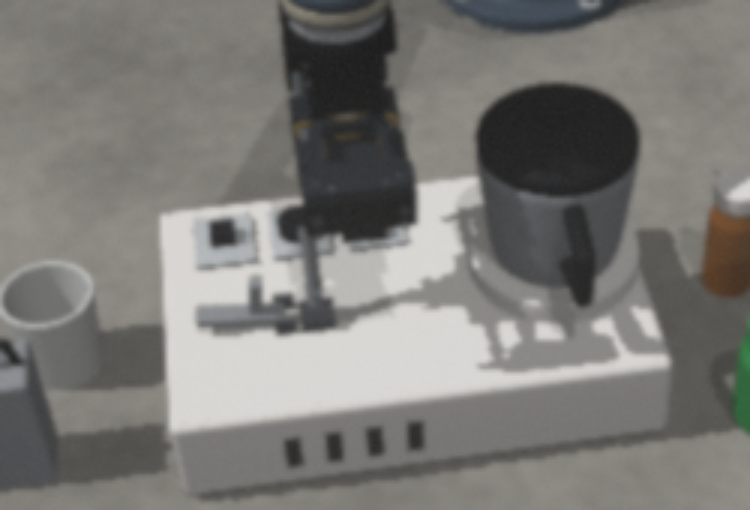

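The side crop shows the stem leaning to the front at (310,270), the bar inside the gripper, and the catch still open at (240,315). The pose matches the stop, and the force rose without further motion. I check that it is steady and hand in.

{"op": "send_rows", "data": {"moves": [0,0,0,0,0,0,0,0,0,0,0,0,0,0,0,0,0,0,0,0,0,0,0,0,0,0,0,0,0,0,0,0,0,0,0], "grip_force": 30}}

```text
time: 10.83
position: [0.5859, -0.0707, 0.174]
tool_rot: [0.597, 0.802, 0.009, 0.01]
ft_force: [18.6, 11.9, 1.6]
grip_width: 0.0153
grip_force: 30.0
```

Run:
```python
from h import *
rel(13.1,-36,171.3); o=monitor.get_obs()
if o["grip_force"]>15 and np.linalg.norm(o["ft_force"])<35: print(workorder.hand_in())
```

```text
t 10.83 d cm [-0.01 -0.08 -0.27] turn [-0.002  0.027  0.005] F [18.6 11.9  1.6] w 0.015
the job is handed in; nothing more can be done
None
```

The job is handed in at 10.8 s, with no verdict returned: the round key and then the bar key were pressed fully down and released, the stop key was not touched, the catch is open, the lever is held at its front stop in the fingers, and the arm was kept clear of the cup, jar, bottle and grater.

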